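Sort the leftover engine parts into the bench trays

TASK

Clear up the mixed parts on the garage bench: put the two ball bearings into the blue tray, the two spark plugs into the yellow tray and the brass hose fitting into the red tray. Bearings and plugs must lie flat on the tray floor beside one another, not stacked or leaning on a wall. Leave the green tin standing where it is.

Things in the scene. Friction and masses are not known exactly. Their poses are not given: they have to be found in the camera images.
- bearing_a: Steel ball bearing lying flat: a ring 47 mm outside diameter, 14 mm high, with a 20 mm bore and black seals. Origin at the centre of its underside, z up. 0.10 to 0.15 kg. The two bearings are alike.
- bearing_b: Steel ball bearing lying flat: a ring 47 mm outside diameter, 14 mm high, with a 20 mm bore and black seals. Origin at the centre of its underside, z up. 0.10 to 0.15 kg. The two bearings are alike.
- plug_a: Spark plug lying down, 80 mm long along its x: white ceramic end and brass terminal to +x (+47 mm), dark thread, 14 mm thick, to -x (-33 mm). Grip the steel hexagon in the middle (x -7 to +7 mm, 18.5 mm wide along y, 16 mm high), where it balances. Origin on its axis, mid-hexagon, 8 mm above the surface it lies on. About 0.05 kg. The two plugs are alike.
- plug_b: Spark plug lying down, 80 mm long along its x: white ceramic end and brass terminal to +x (+47 mm), dark thread, 14 mm thick, to -x (-33 mm). Grip the steel hexagon in the middle (x -7 to +7 mm, 18.5 mm wide along y, 16 mm high), where it balances. Origin on its axis, mid-hexagon, 8 mm above the surface it lies on. About 0.05 kg. The two plugs are alike.
- fitting: Brass hose fitting standing upright, 40 mm high: at the bottom a hexagon 16 mm high, 24 mm across its flats (which look along its x and -x) and 27.7 mm across its corners (along its y); above it a ribbed round tail of 16 mm diameter. Origin at the centre of its underside, z up. 0.064 to 0.10 kg. Upright or lying in its tray is equally good.
- tin: Green grease tin with a white band round its rim, standing among the parts, 60 mm diameter, 60 mm high, 0.3 kg, loose. Origin at the centre of its underside. To be left alone: not moved 20 mm or tipped.
- tray_blue: Blue sorting tray fixed to the bench, open on top: outside 112 mm (its x) by 158 mm (its y), 30 mm high, walls and floor 4 mm thick; origin at the centre of its underside, z up. All three trays are the same size; they change places and turn a little (up to 0.25 rad), the long side staying roughly along world y.
- tray_yellow: Yellow sorting tray fixed to the bench, open on top: outside 112 mm (its x) by 158 mm (its y), 30 mm high, walls and floor 4 mm thick; origin at the centre of its underside, z up. All three trays are the same size; they change places and turn a little (up to 0.25 rad), the long side staying roughly along world y.
- tray_red: Red sorting tray fixed to the bench, open on top: outside 112 mm (its x) by 158 mm (its y), 30 mm high, walls and floor 4 mm thick; origin at the centre of its underside, z up. All three trays are the same size; they change places and turn a little (up to 0.25 rad), the long side staying roughly along world y.

How it is judged:
By the outcome, as a careful person would: the job done as asked, in the order asked, and still so for the second after the job is handed in, with the robot touching nothing.
It also fails if it takes over 120 s, if anything falls off the work surface, if the arm or the gripper's body presses on something with over 40 N, if the wrist force passes 120 N, or if a joint passes its speed limit or range.

ROBOT

A 6-joint arm with a two-finger parallel gripper is mounted at the origin on the work surface. World frame = base frame: x ahead of the robot, y to its left, z up, the work surface at z = 0. Lengths are in m, angles in rad, forces in N, time in s.
With the tool pointing down it reaches from about 0.275 to 0.85 m from the base axis. Payload 5.2 kg.
Tool frame: the origin (TCP) lies on the centre line of the jaws, within the pads' length; the fingertips stand 14 mm ahead of it and the grasp point (between the pads) lies 5 mm behind it (env.tip_reach is the distance from the TCP to the fingertips, in m); z points along the fingers, y is the line along which they close (so a half turn about z gives the same grasp; the last joint's range is limited). The gripper opens to 85 mm and grips with 20 to 120 N. Pads are 22 mm wide; open, the fingers measure 114 mm over their backs; the gripper's body (76 mm by 85 mm) begins 54 mm behind the grasp point. The pads swing forward as they close: fully open they stand 13 mm farther back than shut.
Start: joints at [0.897, 0.259, 1.535, -0, 1.348, -0.203], TCP at [0.249, 0.49, 0.245] pointing down, gripper open.
Joint ranges: [-3.14, 3.14], [-0.91, 2.08], [0.19, 2.58], [-1.22, 4.36], [0.22, 2.71], [-3.12, 3.12]. Speed limits (rad/s): [2.57, 2.57, 3.14, 3.14, 3.14, 3.14].

INTERFACE

Orientations are given as a rotation vector (axis times angle).
In Python, from bench import env gives the robot as it stands.
- The arm moves only by the shell command python3 -m inch 'ROWS' [FORCE]. ROWS is JSON, a list of rows, each a list of 7 numbers: the shift along the tool's x, y, z in mm, then the turn, a rotation vector about the tool's x, y, z in degrees, then the closure, from -1 (fully open) to 1 (shut). In form: [[tx, ty, tz, wx, wy, wz, grip], ...]. A call has 1 to 5 rows; each row shifts and turns the commanded pose from where the row before left it, along the tool's axes as they then stand; what a row does not reach is not made up. A row lasts 1/12 s, in which the tool goes at most 41.7 mm and 7.16 degrees, less where a joint would pass 70% of its speed; a pose out of reach is approached as far as the arm can. A call is refused whole if a number of a shift passes 41.7 or a number of a turn 7.16, either way. A call with a gripper value outside its range is refused whole. The fingers move at their own pace and stop on an object; FORCE is the grip in N (left out, the last holds). Time passes only in rows, so rows that do not move let the fingers close. It gives the time, the measured TCP pose, the force, the opening and the grip force at its end, in the units of the state.
- env.sense(): the state, without advancing time (a new reading comes with each control period).
- env.snapshot(name): name is "scene" or "top" or "wrist"; returns (picture, depth): 480x640x3 uint8, blue, green, red; 480x640 float32, m along the optical axis (not along the pixel's ray), 0 where there is no reading.
- env.camera_params(name): a dict with "mtx" (3x3 intrinsics, pixels), "R" (3x3) and "t" (3): a world point X has camera coordinates R X + t; the wrist camera has in their place "mount" (4x4, takes a point from camera to tool coordinates, whose origin is the TCP and whose axes are the flange's). Camera axes: x right, y down, z forward; pixel columns grow to the right and rows downward; lengths in m; the calibration is good to about 2 mm. A picture is of the moment at which its call begins: read the wrist's pose just before it. camera_params takes no time and is no camera call.
- env.finish_job(): hands the job in; it is judged then, once.
The state is a dict: "clock": time; "joint_pos": joint angles; "joint_vel": joint speeds; "effort": joint torques, N m; "position": TCP position; "tool_rot": TCP orientation; "force": force on the tool from outside, world axes, zero at the start; "ft_torque": the same for the moment, N m; "opening": finger opening in m; "grasp_force": force on a finger pad.
Only numpy, scipy, OpenCV 4.12 (cv2) and the standard library are available. Lean on these libraries where they do the work, as an engineer would, in place of code of your own. Each camera call takes 0.05 s, during which the arm holds its last target. There are 200 camera calls.

## Working session

There is one attempt and no reset: what is moved stays moved. The work goes in short steps, Python scripts to look and compute and a shell command to move; the robot and the scene stay as the last step left them, time stands still between calls to the robot, and variables do not carry over. Pictures are saved under pics/ and viewed, at most 14 in all, crops included, and the job is handed in when it is done.

```bash
mkdir -p pics; cat > h.py <<'E'
import numpy as np, cv2
from scipy.spatial.transform import Rotation as R
from bench import env
def shot(name,fn):
    s=env.sense(); p,d=env.snapshot(name); cv2.imwrite('pics/'+fn+'.png',p); np.savez('pics/'+fn+'.npz',p=p,d=d,pos=s['position'],rot=s['tool_rot']); return p,d,s
def world(name,d,s):
    c=env.camera_params(name); K=c['mtx']; v,u=np.mgrid[:480,:640]
    P=np.stack([(u-K[0,2])/K[0,0]*d,(v-K[1,2])/K[1,1]*d,d],-1)
    if 'mount' in c:
        M=np.array(c['mount']); P=P@M[:3,:3].T+M[:3,3]
        return P@R.from_rotvec(s['tool_rot']).as_matrix().T+np.array(s['position'])
    return (P-np.array(c['t']))@np.array(c['R'])
E
python3 - <<'E'
from h import *
p,d,s=shot('top','top0'); W=world('top',d,s); np.save('pics/W0.npy',W)
print(s); print(W[240,320],W[100,100],W[400,500])
print(R.from_rotvec(s['tool_rot']).as_matrix().round(3))
E
```

```text
{'clock': 0.0, 'joint_pos': array([ 8.97189353e-01,  2.59320979e-01,  1.53608222e+00, -2.81395424e-05,
        1.34795870e+00, -2.02791940e-01]), 'joint_vel': array([ 0.00073321, -0.0012833 ,  0.00100199,  0.00040911,  0.00106907,
        0.00017186]), 'effort': array([-4.32321949e-04, -4.46047568e+01, -2.90563095e+01, -1.03366772e-04,
        1.17545531e-02, -1.45470034e-05]), 'position': array([0.24915857, 0.4897767 , 0.24448685]), 'tool_rot': array([-7.32563745e-01, -3.05424101e+00,  2.53423470e-03]), 'force': array([ 0.39048937, -0.2143533 , -1.62489092]), 'ft_torque': array([-0.01052001,  0.01928322, -0.01993541]), 'grasp_force': 0.0, 'opening': 0.08547043559159997}
[ 0.51008285 -0.00133348 -0.00172571] [0.75503077 0.3792699  0.08729864] [ 0.21064077 -0.32679284 -0.00093657]
[[-0.891  0.454 -0.001]
 [ 0.454  0.891 -0.001]
 [ 0.    -0.002 -1.   ]]
```

View pics/top0.png

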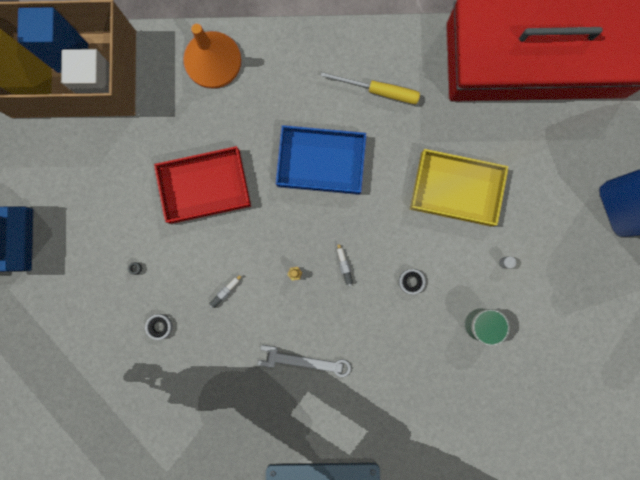

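The top view is oriented with +x up and +y to the left. The trays are red at (203,185), blue at (321,160) and yellow at (460,188). The bearings are at (158,327) and (412,281), the plugs at (227,290) and (345,264), the fitting at (295,273) and the tin at (490,327).

```bash
python3 - <<'E'
from h import *
z=np.load('pics/top0.npz'); W=np.load('pics/W0.npy'); p=z['p']
for n,(u,v,r,h) in dict(bL=(158,327,24,.005),bR=(412,281,24,.005),pL=(227,290,26,.004),pR=(345,264,26,.004),fit=(295,273,16,.006),fithex=(295,273,16,.006),tin=(490,327,26,.03),red=(203,185,60,.018),blue=(321,160,55,.018),yel=(460,188,60,.018)).items():
    w=W[v-r:v+r,u-r:u+r].reshape(-1,3); bg=np.median(w[:,2]) if r<50 else 0
    m=w[(w[:,2]>h)&(w[:,2]<.08)]
    q=(m[:,:2]*1000).astype(np.float32); c,sz,a=cv2.minAreaRect(q); b=cv2.boxPoints((c,sz,a))
    e=[b[1]-b[0],b[2]-b[1]]; L=max(e,key=np.linalg.norm)
    print(n,len(m),np.round(c,1),np.round(sz,1),'mean',q.mean(0).round(1),'zmax',np.round(m[:,2].max(),4),'bg',np.round(bg,4),'long axis deg',np.degrees(np.arctan2(L[1],L[0])).round(1))
c=np.hstack([cv2.resize(p[a:a+60,b:b+60],(390,390),interpolation=2) for a,b in((260,197),(234,315))])
cv2.imwrite('pics/c1.png',c)
E
```

```text
bL 458 [353.9 299.4] [45.3 46.4] mean [354.3 299.1] zmax 0.0181 bg 0.0006 long axis deg -43.3
bR 436 [ 426.6 -168.1] [46.2 53.6] mean [ 430.3 -168.5] zmax 0.0178 bg 0.0004 long axis deg -9.5
pL 320 [419.2 172.9] [93.2 92.6] mean [415.5 177.2] zmax 0.0198 bg 0.0002 long axis deg 89.1
pR 320 [460.2 -46.4] [93.3 85.3] mean [459.9 -45. ] zmax 0.0216 bg 0.0002 long axis deg 86.3
fit 150 [448.5  47.3] [26.1 23.5] mean [448.2  46.8] zmax 0.0427 bg 0.0004 long axis deg 43.3
fithex 150 [448.5  47.3] [26.1 23.5] mean [448.2  46.8] zmax 0.0427 bg 0.0004 long axis deg 43.3
tin 1114 [ 349.2 -294.4] [60.9 59.8] mean [ 350.1 -292. ] zmax 0.0641 bg 0.0024 long axis deg 40.7
red 946 [615.  216.6] [112.8 158.5] mean [616.4 220.7] zmax 0.0342 bg 0 long axis deg -78.7
blue 873 [659.2  -4.5] [158.1 113.6] mean [661.4  -3.4] zmax 0.0341 bg 0 long axis deg 83.7
yel 970 [ 602.3 -258.9] [158.5 113. ] mean [ 603.5 -262.6] zmax 0.0346 bg 0 long axis deg 77.1
```

View pics/c1.png

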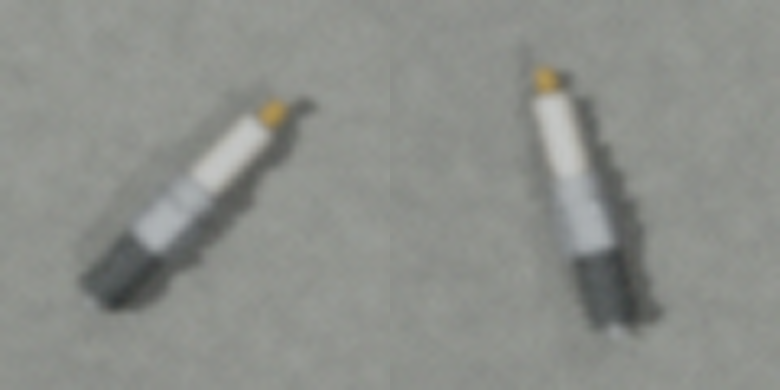

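The left crop shows plug L with its tip at about px (240,276) and its thread end at (212,305). The right crop shows plug R with its tip at (339,244) and thread end at (349,285). I'll start with the left bearing and turn the jaws to match the short axis of the blue tray.

```bash
cat > go.py <<'E'
# usage: go.py x y z [yawdeg of tool y]  (mm): prints wz needed, then shift in tool axes AFTER that turn
import sys; from h import *
s=env.sense(); M=R.from_rotvec(s['tool_rot']).as_matrix(); a=[float(v) for v in sys.argv[1:]]
yaw=np.degrees(np.arctan2(M[1,1],M[0,1])); w=0
if len(a)>3: w=-((a[3]-yaw+90)%180-90)
d=(M@R.from_euler('z',w,degrees=True).as_matrix()).T@(np.array(a[:3])-np.array(s['position'])*1000)
print('yaw %.1f wz %.1f'%(yaw,w),'shift',d.round(1),'rows',(np.abs(d).max()/41.7).round(1),'pos',(s['position']*1000).round(1),'open',round(s['opening']*1000,1),'f',s['force'].round(1),'gf',round(float(s['grasp_force']),1),'t',round(s['clock'],2),'j6',round(s['joint_pos'][5],2))
E
cat > view.py <<'E'
import sys; from h import *
import subprocess
E
python3 go.py 354 299 120 -6.3
python3 -m inch '[[0,0,0,0,0,7,-1],[0,0,0,0,0,7,-1],[0,0,0,0,0,7,-1],[0,0,0,0,0,7,-1],[0,0,0,0,0,7,-1]]' 40
python3 -m inch '[[0,0,0,0,0,7,-1],[0,0,0,0,0,7,-1],[0,0,0,0,0,7,-1],[0,0,0,0,0,7,-1],[0,0,0,0,0,6.6,-1]]'
python3 go.py 354 299 120 -6.3; python3 -c "
from bench import env; print(env.tip_reach, env.camera_params('wrist'))"
```

```text
yaw 63.0 wz 69.3 shift [-177.9  125.3  124.6] rows 4.3 pos [249.2 489.8 244.5] open 85.4 f [ 0.6 -0.7 -0.6] gf 0.0 t 0.05 j6 -0.2
clock: 0.47
position: [0.2492, 0.4898, 0.2446]
tool_rot: [-1.625, -2.688, 0.002]
force: [-0.2, -0.0, -0.3]
opening: 0.0854
grasp_force: 0.0
clock: 0.88
position: [0.2492, 0.4899, 0.2446]
tool_rot: [2.351, 2.083, -0.002]
force: [0.4, -0.1, -0.3]
opening: 0.0858
grasp_force: 0.0
yaw -6.9 wz -0.6 shift [-178.1  125.2  124.8] rows 4.3 pos [249.2 489.9 244.6] open 85.8 f [ 0.4 -0.1 -0.3] gf 0.0 t 0.88 j6 1.02
0.014 {'mtx': array([[331.39441876,   0.        , 323.03317948],
       [  0.        , 331.39441876, 241.67706223],
       [  0.        ,   0.        ,   1.        ]]), 'mount': array([[ 1.17929894e-03, -9.60655394e-01, -2.77740569e-01,
         7.04107032e-02],
       [ 9.99998653e-01,  1.45002330e-03, -7.69334333e-04,
         5.36834015e-04],
       [ 1.14179547e-03, -2.77739288e-01,  9.60655809e-01,
        -1.29407792e-01],
       [ 0.00000000e+00,  0.00000000e+00,  0.00000000e+00,
         1.00000000e+00]])}
```

```bash

python3 -m inch '[[-35.6,25,25,0,0,0,-1],[-35.6,25,25,0,0,0,-1],[-35.6,25,25,0,0,0,-1],[-35.6,25,25,0,0,0,-1],[-35.6,25,25,0,0,0,-1]]'
python3 -m inch '[[0,0,0,0,0,0,-1],[0,0,0,0,0,0,-1]]' >/dev/null
cat > meas.py <<'E'
# usage: meas.py fn x y r h : wrist picture, points within r mm of x,y above h mm
import sys; from h import *
fn=sys.argv[1]; x,y,r,h=[float(v) for v in sys.argv[2:6]]
p,d,s=shot('wrist',fn); W=world('wrist',d,s)*1000
m=(np.hypot(W[...,0]-x,W[...,1]-y)<r)&(W[...,2]>h)&(W[...,2]<70)&(d>0)
q=W[m]; c,sz,a=cv2.minAreaRect(q[:,:2].astype(np.float32)); b=cv2.boxPoints((c,sz,a)); L=max([b[1]-b[0],b[2]-b[1]],key=np.linalg.norm)
cc,rr=cv2.minEnclosingCircle(q[:,:2].astype(np.float32))
g=W[(np.hypot(W[...,0]-x,W[...,1]-y)<r+20)&(d>0)][:,2]
print(len(q),'rect',np.round(c,1),np.round(sz,1),'ang',np.degrees(np.arctan2(L[1],L[0])).round(1),'circ',np.round(cc,1),round(rr,1),'mean',q.mean(0).round(1),'ztop',np.percentile(q[:,2],98).round(1),'bench',np.percentile(g,20).round(1))
E
python3 meas.py w1 354 299 40 6; python3 go.py 354 299 13 -6.3
```

```text
clock: 1.3
position: [0.3356, 0.3299, 0.1404]
tool_rot: [-2.344, -2.091, 0.001]
force: [0.3, 0.2, 0.3]
opening: 0.0856
grasp_force: 0.0
2122 rect [354.3 299.7] [46.  46.2] ang -54.6 circ [354.1 299.3] 23.5 mean [354.2 300.3  13.2] ztop 15.6 bench 1.4
yaw -6.7 wz -0.4 shift [-29.6  21.9 128.1] rows 3.1 pos [335.7 330.9 141.1] open 85.6 f [-0.3  0.   0.7] gf 0.0 t 1.52 j6 0.66
```

View pics/w1.png

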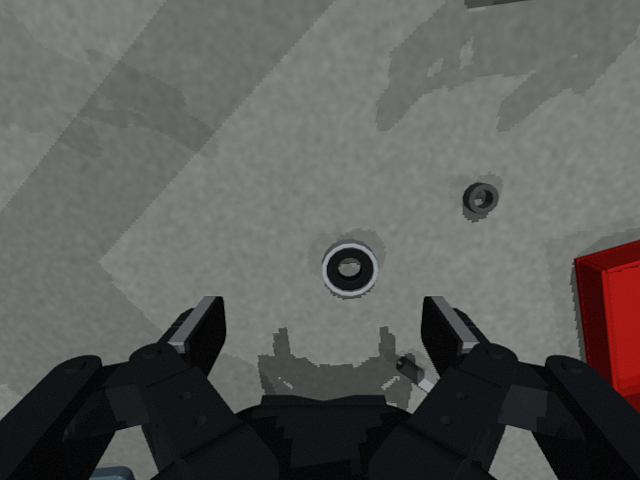

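The bearing is at px (349,268), which the depth data puts at (354.2, 299.5) mm, matching the top view. I'm going down on it now.

```bash

python3 -m inch '[[-15,11,20,0,0,0,-1],[-14.8,11,25,0,0,0,-1],[0,0,25,0,0,0,-1],[0,0,20,0,0,0,-1],[0,0,0,0,0,0,-1]]' >/dev/null
python3 go.py 354 299.5 13 -6.3
```

```text
yaw -6.5 wz -0.2 shift [ 0.4  2.3 36. ] rows 0.9 pos [351.8 299.4  49. ] open 85.5 f [-1.2 -0.6 -0.4] gf 0.0 t 1.93 j6 0.58
```

```bash

python3 -m inch '[[0.4,2,18,0,0,0,-1],[0,0,17,0,0,0,-1],[0,0,0,0,0,0,-1],[0,0,0,0,0,0,-1]]' >/dev/null
python3 go.py 354 299.5 14 -6.3
python3 -m inch '[[0,0,0,0,0,0,0.6],[0,0,0,0,0,0,0.6],[0,0,0,0,0,0,0.6],[0,0,0,0,0,0,0.6],[0,0,0,0,0,0,0.6]]' 40
python3 -m inch '[[0,0,0,0,0,0,0.6],[0,0,0,0,0,0,0.6],[0,0,0,0,0,0,0.6]]' 40
```

```text
yaw -6.5 wz -0.2 shift [-1.3 -1.8  3.2] rows 0.1 pos [355.9 300.5  17.2] open 85.5 f [ 0.3 -0.3  0.5] gf 0.0 t 2.27 j6 0.57
clock: 2.68
position: [0.3567, 0.3, 0.0181]
tool_rot: [2.345, 2.09, 0.003]
force: [-2.9, -0.6, 10.8]
opening: 0.0449
grasp_force: 39.1
clock: 2.93
position: [0.3567, 0.3, 0.0181]
tool_rot: [2.345, 2.09, 0.003]
force: [-1.9, -0.3, 10.6]
opening: 0.0451
grasp_force: 39.1
```

```bash

python3 -m inch '[[0,0,-20,0,0,0,0.6],[0,0,-35,0,0,0,0.6],[0,0,-35,0,0,0,0.6],[0,0,-10,0,0,0,0.6],[0,0,0,0,0,0,0.6]]' 40
python3 go.py 663 30.3 110 -6.3
```

```text
clock: 3.35
position: [0.3583, 0.3006, 0.1201]
tool_rot: [2.344, 2.089, 0.012]
force: [0.1, 0.1, -1.5]
opening: 0.0448
grasp_force: 41.3
yaw -6.6 wz -0.3 shift [-235.3  332.4   11.3] rows 8.0 pos [358.3 300.6 120.1] open 44.8 f [ 0.1  0.1 -1.5] gf 41.3 t 3.35 j6 0.57
```

```bash

python3 -m inch '[[-19.6,27.7,0,0,0,0,0.6],[-19.6,27.7,0,0,0,0,0.6],[-19.6,27.7,0,0,0,0,0.6],[-19.6,27.7,0,0,0,0,0.6],[-19.6,27.7,0,0,0,0,0.6]]' >/dev/null
python3 -m inch '[[-19.6,27.7,0,0,0,0,0.6],[-19.6,27.7,0,0,0,0,0.6],[-19.6,27.7,0,0,0,0,0.6],[-19.6,27.7,0,0,0,0,0.6],[-19.6,27.7,0,0,0,0,0.6]]' >/dev/null
python3 -m inch '[[-19.6,27.7,5,0,0,0,0.6],[-19.6,27.7,6,0,0,0,0.6],[0,0,0,0,0,0,0.6],[0,0,0,0,0,0,0.6]]' >/dev/null
python3 go.py 663 30.3 24 -6.3
```

```text
yaw -6.7 wz -0.4 shift [ 4.7  3.7 78.6] rows 1.9 pos [659.1  26.  102.6] open 44.3 f [-0.9  1.  -0.6] gf 41.4 t 4.52 j6 -0.01
```

```bash

python3 -m inch '[[4,3,20,0,0,0,0.6],[0,0,25,0,0,0,0.6],[0,0,15,0,0,0,0.6],[0,0,0,0,0,0,0.6],[0,0,0,0,0,0,0.6]]' |tail -3
python3 go.py 663 30.3 23 -6.3
```

```text
force: [-0.6, 0.2, -0.6]
opening: 0.0449
grasp_force: 41.4
yaw -6.5 wz -0.2 shift [-2.   2.4 21.1] rows 0.5 pos [660.9  32.5  44.1] open 44.9 f [-0.6  0.2 -0.6] gf 41.4 t 4.93 j6 -0.01
```

```bash

python3 -m inch '[[-1,2,10,0,0,0,0.6],[0,0,8,0,0,0,0.6],[0,0,2,0,0,0,0.6],[0,0,0,0,0,0,0.6],[0,0,0,0,0,0,0.6]]' |tail -3
python3 go.py 663 30.3 22.5 -6.3
```

```text
force: [0.2, -0.1, -1.3]
opening: 0.0447
grasp_force: 41.4
yaw -6.6 wz -0.3 shift [-0.1 -1.8  3.2] rows 0.1 pos [664.8  30.2  25.7] open 44.7 f [ 0.2 -0.1 -1.3] gf 41.4 t 5.35 j6 -0.01
```

```bash

python3 -m inch '[[0,0,2,0,0,0,0.6],[0,0,1,0,0,0,0.6],[0,0,0,0,0,0,0.6]]' |grep -E 'pos|force'
python3 -m inch '[[0,0,0,0,0,0,-0.36],[0,0,0,0,0,0,-0.36],[0,0,0,0,0,0,-0.36]]' |tail -3
python3 -m inch '[[0,0,-20,0,0,0,-0.36],[0,0,-35,0,0,0,-0.36],[0,0,-35,0,0,0,-1],[0,0,-10,0,0,0,-1],[0,0,0,0,0,0,-1]]' >/dev/null
python3 meas.py w2 663 30.3 40 10;python3 go.py 428.5 -168.3 110 -6.3
```

```text
position: [0.6647, 0.0302, 0.0225]
force: [-0.3, -1.1, -0.7]
grasp_force: 41.4
force: [-0.5, 0.5, 0.1]
opening: 0.0582
grasp_force: 0.0
2538 rect [668.7  36.4] [63.  46.6] ang 66.1 circ [663.4  37.9] 32.5 mean [665.3  30.3  17.5] ztop 20.0 bench 16.1
yaw -6.6 wz -0.3 shift [-223.2 -214.3   13.7] rows 5.4 pos [666.   30.1 124.7] open 85.5 f [ 0.6  0.1 -0.1] gf 0.0 t 6.32 j6 -0.01
```

View pics/w2.png

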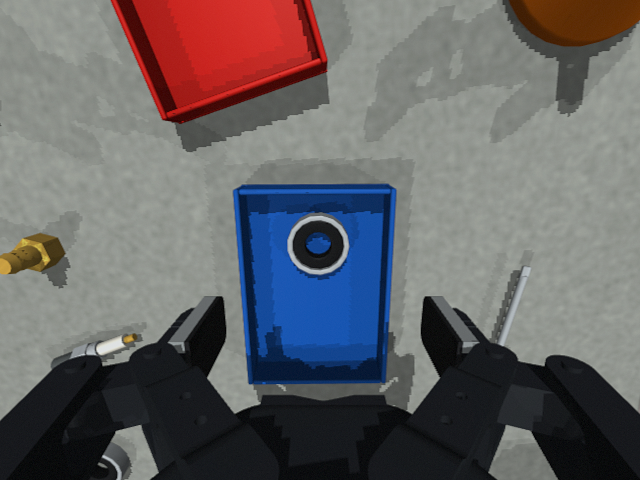

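The first bearing lies flat in the blue tray at px (318,244). Next is the second bearing.

```bash

python3 -m inch '[[-24.8,-23.8,0,0,0,0,-1],[-24.8,-23.8,0,0,0,0,-1],[-24.8,-23.8,0,0,0,0,-1],[-24.8,-23.8,0,0,0,0,-1],[-24.8,-23.8,0,0,0,0,-1]]' >/dev/null
python3 -m inch '[[-24.8,-23.8,0,0,0,0,-1],[-24.8,-23.8,0,0,0,0,-1],[-24.8,-23.8,0,0,0,0,-1],[-24.8,-23.8,0,0,0,0,-1],[0,0,0,0,0,0,-1]]' >/dev/null
python3 -m inch '[[0,0,0,0,0,0,-1],[0,0,0,0,0,0,-1]]' >/dev/null
python3 meas.py w3 428.5 -168.3 33 6;python3 go.py 428.5 -168.3 19 -6.3
```

```text
2525 rect [ 430.6 -169.8] [46.4 45.8] ang 85.3 circ [ 430.2 -169.8] 23.5 mean [ 430.4 -169.1   13.3] ztop 15.6 bench 2.0
yaw -6.6 wz -0.3 shift [ -1.7   2.3 102.8] rows 2.5 pos [ 426.5 -166.4  121.8] open 85.3 f [ 0.7  0.1 -0.1] gf 0.0 t 7.37 j6 -0.5
```

```bash

python3 -m inch '[[-2.7,4,20,0,0,0,-1],[0,0,30,0,0,0,-1],[0,0,25,0,0,0,-1],[0,0,15,0,0,0,-1],[0,0,0,0,0,0,-1]]' >/dev/null
python3 -m inch '[[0,0,0,0,0,0,-1],[0,0,0,0,0,0,-1]]' >/dev/null
python3 go.py 430.4 -169.5 18.5 -6.3
```

```text
yaw -6.5 wz -0.2 shift [ 0.4 -0.7 14.5] rows 0.3 pos [ 431.1 -169.9   33. ] open 85.6 f [ 0.1  1.  -0.3] gf 0.0 t 7.95 j6 -0.5
```

```bash

python3 -m inch '[[0.4,0,10,0,0,0,-1],[0,0,4,0,0,0,-1],[0,0,0,0,0,0,-1],[0,0,0,0,0,0,0.6],[0,0,0,0,0,0,0.6]]' 40 >/dev/null
python3 -m inch '[[0,0,0,0,0,0,0.6],[0,0,0,0,0,0,0.6],[0,0,0,0,0,0,0.6],[0,0,0,0,0,0,0.6],[0,0,0,0,0,0,0.6]]'
python3 -m inch '[[0,0,-20,0,0,0,0.6],[0,0,-35,0,0,0,0.6],[0,0,-35,0,0,0,0.6],[0,0,-10,0,0,0,0.6],[0,0,0,0,0,0,0.6]]'
python3 go.py 655.4 -39.3 110 -6.3
```

```text
clock: 8.78
position: [0.4305, -0.1701, 0.0193]
tool_rot: [2.344, 2.089, 0.0]
force: [-0.9, 0.7, 6.3]
opening: 0.0444
grasp_force: 40.2
clock: 9.2
position: [0.432, -0.1711, 0.1218]
tool_rot: [2.34, 2.086, 0.002]
force: [0.0, 0.2, -2.5]
opening: 0.0441
grasp_force: 42.1
yaw -6.6 wz -0.3 shift [155.6 207.5  12.5] rows 5.0 pos [ 432.  -171.1  121.8] open 44.1 f [ 0.   0.2 -2.5] gf 42.1 t 9.2 j6 -0.5
```

```bash

python3 -m inch '[[19.4,26,0,0,0,0,0.6],[19.4,26,0,0,0,0,0.6],[19.4,26,0,0,0,0,0.6],[19.4,26,0,0,0,0,0.6],[19.4,26,0,0,0,0,0.6]]' >/dev/null
python3 -m inch '[[19.4,26,5,0,0,0,0.6],[19.4,26,5,0,0,0,0.6],[19.4,26,0,0,0,0,0.6],[0,0,0,0,0,0,0.6],[0,0,0,0,0,0,0.6]]' >/dev/null
python3 -m inch '[[0,0,20,0,0,0,0.6],[0,0,25,0,0,0,0.6],[0,0,15,0,0,0,0.6],[0,0,0,0,0,0,0.6],[0,0,0,0,0,0,0.6]]' >/dev/null
python3 go.py 656 -39.3 23.3 -6.3
```

```text
yaw -6.6 wz -0.3 shift [ 0.9  3.6 23.7] rows 0.6 pos [652.4 -39.8  47. ] open 44.1 f [ 0.5  0.1 -1.1] gf 42.1 t 10.45 j6 -0.12
```

```bash

python3 -m inch '[[0.5,3,12,0,0,0,0.6],[0,0,8,0,0,0,0.6],[0,0,3,0,0,0,0.6],[0,0,0,0,0,0,0.6],[0,0,0,0,0,0,0.6]]' |grep -E 'pos|force'
python3 -m inch '[[0,0,0,0,0,0,0.6]]' | grep pos
python3 -m inch '[[0,0,0,0,0,0,-0.36],[0,0,0,0,0,0,-0.36],[0,0,0,0,0,0,-0.36]]' |tail -3
python3 -m inch '[[0,0,-20,0,0,0,-0.36],[0,0,-35,0,0,0,-0.36],[0,0,-35,0,0,0,-1],[0,0,-10,0,0,0,-1],[0,0,0,0,0,0,-1]]' >/dev/null
python3 meas.py w4 656 -39.3 30 10
python3 - <<'E'
from h import *
W=np.load('pics/W0.npy')
for a,b in (((240,276),(212,305)),((339,244.5),(349.3,284.8))):
    A=W[round(a[1]),round(a[0])][:2];B=W[round(b[1]),round(b[0])][:2]; print(A,B,(B+(A-B)*33/80)*1000,np.degrees(np.arctan2(*(A-B)[::-1])),np.hypot(*(A-B)))
E
python3 go.py 456 -47 125 14
```

```text
position: [0.6574, -0.0392, 0.0255]
force: [0.8, 0.1, -0.9]
grasp_force: 42.1
position: [0.6578, -0.0393, 0.0259]
force: [0.3, 0.7, 0.4]
opening: 0.0583
grasp_force: 0.0
2462 rect [658.6 -39.4] [46.4 45.9] ang 88.3 circ [658.6 -39.3] 23.5 mean [658.7 -38.5  17.3] ztop 19.7 bench 17.2
[0.44461578 0.1479498 ] [0.39219754 0.19864022] [413.82006567 177.73042051] -44.039964746480884 0.0729190668174195
[ 0.50114674 -0.03662173] [ 0.42495188 -0.05374293] [456.38225758 -46.6804325 ] 12.664176888626233 0.0780947614927636
yaw -6.6 wz -20.6 shift [  41.8 -198.6    1.8] rows 4.8 pos [658.8 -39.5 127.7] open 85.4 f [ 0.3 -0.3 -0.3] gf 0.0 t 11.67 j6 -0.11
```

View pics/w4.png

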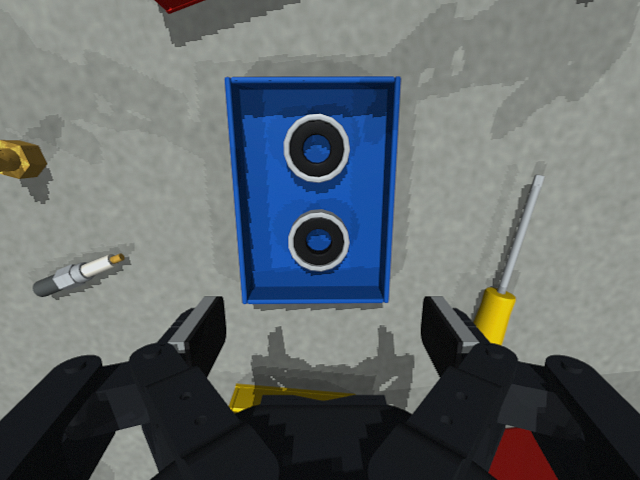

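Both bearings lie flat and separate in the blue tray, at px (316,147) and (319,241). Next I turn the jaws across plug R, whose axis is at about 12.7°.

```bash

python3 -m inch '[[0,0,0,0,0,7.1,-1],[0,0,0,0,0,7.1,-1],[0,0,0,0,0,7.1,-1],[0,0,0,0,0,7.1,-1],[0,0,0,0,0,7.1,-1]]' >/dev/null
python3 -m inch '[[0,0,0,0,0,7.1,-1],[0,0,0,0,0,7.1,-1],[0,0,0,0,0,7.1,-1],[0,0,0,0,0,7.1,-1],[0,0,0,0,0,7,-1]]' >/dev/null
python3 go.py 456.4 -46.7 125 102.7
```

```text
yaw -77.8 wz -0.5 shift [-196.6  -36.4   -1.3] rows 4.7 pos [656.2 -39.  122.9] open 85.2 f [-0.7 -1.   0.5] gf 0.0 t 12.5 j6 1.13
```

```bash

python3 -m inch '[[-32.8,-6.1,0,0,0,0,-1],[-32.8,-6.1,0,0,0,0,-1],[-32.8,-6.1,0,0,0,0,-1],[-32.8,-6.1,0,0,0,0,-1],[-32.8,-6.1,0,0,0,0,-1]]' >/dev/null
python3 -m inch '[[-32.8,-6.1,0,0,0,-0.5,-1],[0,0,0,0,0,0,-1],[0,0,0,0,0,0,-1],[0,0,0,0,0,0,-1]]' >/dev/null
python3 meas.py w5 456.4 -46.7 55 4;python3 go.py 456.4 -46.7 19 102.7
```

```text
1697 rect [462.5 -46.6] [80.  17.8] ang 12.5 circ [462.3 -45.9] 40.1 mean [462.3 -46.5  13.9] ztop 17.5 bench 1.3
yaw -77.0 wz 0.3 shift [-1.900e+00 -1.000e-01  1.061e+02] rows 2.5 pos [458.2 -46.4 125.1] open 85.2 f [-0.   0.8  0.3] gf 0.0 t 13.3 j6 1.0
```

View pics/w5.png

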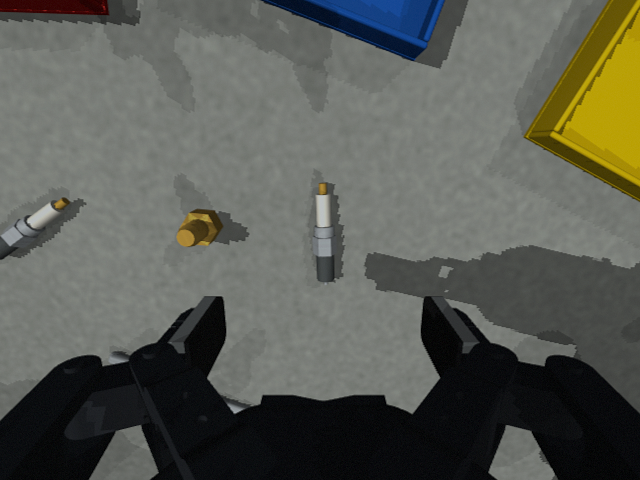

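The plug is at px (324,235), under the jaws and aligned with them. The depth fit is 80×17.8 mm at 12.5°, which puts the hexagon at (455.7, -48.1).

```bash

python3 -m inch '[[-2.7,1.1,20,0,0,0,-0.3],[0,0,30,0,0,0,-0.3],[0,0,25,0,0,0,-0.3],[0,0,15,0,0,0,-0.3],[0,0,0,0,0,0,-0.3]]' >/dev/null
python3 -m inch '[[0,0,0,0,0,0,-0.3],[0,0,0,0,0,0,-0.3]]' >/dev/null
python3 go.py 455.7 -48.1 17 102.5
```

```text
yaw -77.0 wz 0.5 shift [-0.6 -0.2 19. ] rows 0.5 pos [456.3 -48.1  36. ] open 55.5 f [0.6 1.  0.5] gf 0.0 t 13.88 j6 0.99
```

```bash

python3 -m inch '[[-0.5,0,12,0,0,0,-0.3],[0,0,6,0,0,0,-0.3],[0,0,0,0,0,0,-0.3],[0,0,0,0,0,0,-0.3],[0,0,0,0,0,0,0.8]]' 30 |grep -E 'pos|force'
python3 -m inch '[[0,0,0,0,0,0,0.8],[0,0,0,0,0,0,0.8],[0,0,0,0,0,0,0.8],[0,0,0,0,0,0,0.8],[0,0,0,0,0,0,0.8]]'
python3 -m inch '[[0,0,-20,0,0,0,0.8],[0,0,-35,0,0,0,0.8],[0,0,-35,0,0,0,0.8],[0,0,-10,0,0,0,0.8],[0,0,0,0,0,0,0.8]]'
python3 go.py 602.3 -258.9 110 77.1
```

```text
position: [0.4552, -0.0481, 0.0182]
force: [0.1, -0.1, 1.2]
grasp_force: 0.0
clock: 14.72
position: [0.455, -0.0481, 0.0181]
tool_rot: [3.121, 0.356, 0.001]
force: [-1.2, 0.7, 5.2]
opening: 0.0176
grasp_force: 30.1
clock: 15.13
position: [0.4568, -0.0487, 0.1206]
tool_rot: [3.118, 0.356, 0.01]
force: [1.0, -0.6, -0.0]
opening: 0.0176
grasp_force: 29.5
yaw -77.0 wz 25.9 shift [188.7 172.4  12.1] rows 4.5 pos [456.8 -48.7 120.6] open 17.6 f [ 1.  -0.6 -0. ] gf 29.5 t 15.13 j6 0.99
```

```bash

python3 -m inch '[[0,0,0,0,0,6.5,0.8],[0,0,0,0,0,6.5,0.8],[0,0,0,0,0,6.5,0.8],[0,0,0,0,0,6.4,0.8],[0,0,0,0,0,0,0.8]]' >/dev/null
python3 go.py 588.1 -289.5 110 77.1
```

```text
yaw -103.1 wz -0.2 shift [185.1 205.7   5.5] rows 4.9 pos [453.6 -47.7 116.1] open 17.8 f [ 0.7 -0.2 -0.3] gf 29.5 t 15.55 j6 1.45
```

```bash

python3 -m inch '[[23,25.6,0,0,0,0,0.8],[23,25.6,0,0,0,0,0.8],[23,25.6,0,0,0,0,0.8],[23,25.6,0,0,0,0,0.8],[23,25.6,0,0,0,0,0.8]]' >/dev/null
python3 -m inch '[[23,25.6,0,0,0,0,0.8],[23,25.6,0,0,0,0,0.8],[23,25.6,0,0,0,0,0.8],[0,0,0,0,0,0,0.8],[0,0,0,0,0,0,0.8]]' >/dev/null
python3 -m inch '[[0,0,20,0,0,0,0.8],[0,0,25,0,0,0,0.8],[0,0,15,0,0,0,0.8],[0,0,0,0,0,0,0.8],[0,0,0,0,0,0,0.8]]' >/dev/null
python3 go.py 588.1 -289.5 22.5 77.1
```

```text
yaw -102.7 wz 0.2 shift [ 1.7  2.4 33.6] rows 0.8 pos [ 587.1 -286.9   56.1] open 17.5 f [-0.2  0.2  0.4] gf 29.5 t 16.8 j6 1.17
```

```bash

python3 -m inch '[[1.5,2,14,0,0,0,0.8],[0,0,12,0,0,0,0.8],[0,0,6,0,0,0,0.8],[0,0,0,0,0,0,0.8],[0,0,0,0,0,0,0.8]]' |grep -E 'pos|force'
python3 -m inch '[[0,0,0,0,0,0,0.8],[0,0,0,0,0,0,0.8]]' | grep -E 'pos|force'

```

```text
position: [0.589, -0.2907, 0.0249]
force: [0.3, -0.7, -0.6]
grasp_force: 29.5
position: [0.5898, -0.2912, 0.0261]
force: [0.4, -0.6, -1.0]
grasp_force: 29.5
```

```bash

python3 -m inch '[[0,0,2,0,0,0,0.8],[0,0,1.2,0,0,0,0.8],[0,0,0,0,0,0,0.8]]' |grep -E 'pos|force'
python3 -m inch '[[0,0,0,0,0,0,0.18],[0,0,0,0,0,0,0.18],[0,0,0,0,0,0,0.18]]' |tail -3
python3 -m inch '[[0,0,-20,0,0,0,0.18],[0,0,-35,0,0,0,0.18],[0,0,-35,0,0,0,-1],[0,0,-10,0,0,0,-1],[0,0,0,0,0,0,-1]]' >/dev/null
python3 meas.py w6 595 -291 52 10; python3 go.py 413.8 177.7 125 46
```

```text
position: [0.5893, -0.2908, 0.0222]
force: [0.2, -1.1, -0.2]
grasp_force: 29.5
force: [0.8, 0.0, -0.1]
opening: 0.0349
grasp_force: 0.0
2555 rect [ 585.4 -309.7] [55.3 94.1] ang -13.6 circ [ 587.8 -297.9] 48.6 mean [ 591.1 -303.9   20.2] ztop 31.4 bench 5.9
yaw -102.9 wz 31.1 shift [-453.  -215.    -2.5] rows 10.9 pos [ 590.3 -291.6  124.3] open 76.4 f [-0.7 -0.3  0.3] gf 0.0 t 18.35 j6 1.17
```

View pics/w6.png

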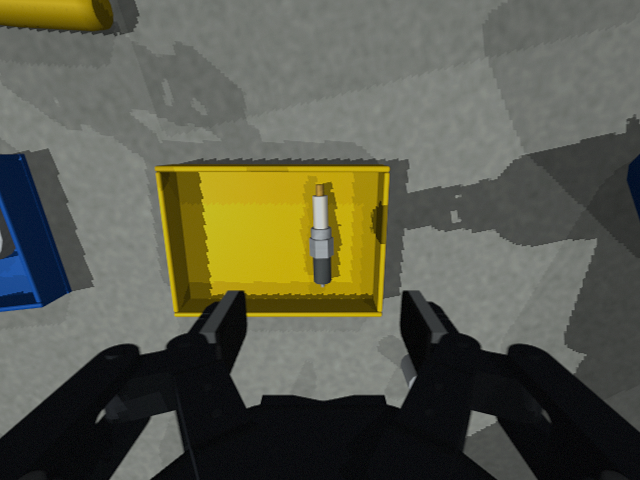

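The first plug lies flat in the yellow tray at px (321,235), and the left half of the tray is free. Next is plug L.

```bash

python3 -m inch '[[0,0,0,0,0,6.2,-1],[0,0,0,0,0,6.2,-1],[0,0,0,0,0,6.2,-1],[0,0,0,0,0,6.2,-1],[0,0,0,0,0,6.2,-1]]' >/dev/null
python3 -m inch '[[-28.3,-13.4,0,0,0,0,-1],[-28.3,-13.4,0,0,0,0,-1],[-28.3,-13.4,0,0,0,0,-1],[-28.3,-13.4,0,0,0,0,-1],[-28.3,-13.4,0,0,0,0,-1]]' >/dev/null
python3 -m inch '[[-28.3,-13.4,0,0,0,0,-1],[-28.3,-13.4,0,0,0,0,-1],[-28.3,-13.4,0,0,0,0,-1],[-28.3,-13.4,0,0,0,0,-1],[-28.3,-13.4,0,0,0,0,-1]]' >/dev/null
python3 -m inch '[[-28.3,-13.4,0,0,0,0,-1],[-28.3,-13.4,0,0,0,0,-1],[-28.3,-13.4,0,0,0,0,-1],[-28.3,-13.4,0,0,0,0,-1],[-28.3,-13.4,0,0,0,0,-1]]' >/dev/null
python3 -m inch '[[-28.3,-13.4,0,0,0,0,-1],[0,0,0,0,0,0,-1],[0,0,0,0,0,0,-1],[0,0,0,0,0,0,-1]]' >/dev/null
python3 meas.py w7 415 176 55 4; python3 go.py 413.8 177.7 18 46
```

```text
1717 rect [416.5 175.1] [17.6 79.7] ang -44.1 circ [416.5 175.1] 39.9 mean [416.5 175.1  13.9] ztop 17.5 bench 1.2
yaw -133.9 wz 0.1 shift [  1.1  -2.5 103.5] rows 2.5 pos [411.4 176.7 121.5] open 85.5 f [-1.  -1.1  0.5] gf 0.0 t 20.4 j6 2.49
```

View pics/w7.png

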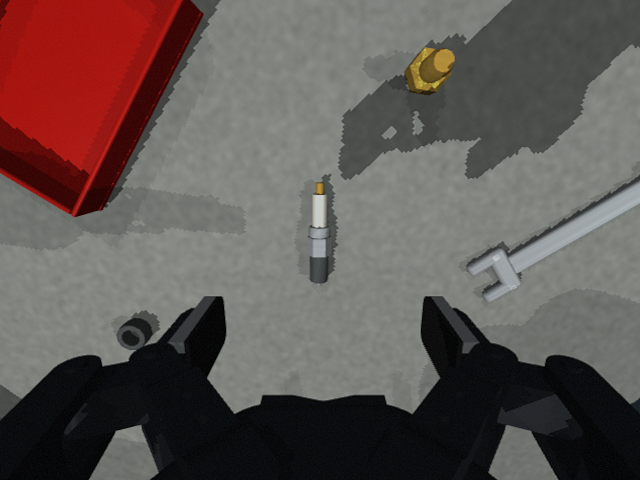

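Plug L is at px (319,232), aligned with the jaws. Its hexagon works out at (411.5, 180.0).

```bash

python3 -m inch '[[-2.2,-2.4,20,0,0,0,-0.3],[0,0,30,0,0,0,-0.3],[0,0,25,0,0,0,-0.3],[0,0,12,0,0,0,-0.3],[0,0,0,0,0,0,-0.3]]' >/dev/null
python3 -m inch '[[0,0,0,0,0,0,-0.3],[0,0,0,0,0,0,-0.3]]' >/dev/null
python3 go.py 411.5 180 18 46
```

```text
yaw -134.0 wz 0.0 shift [-0.8  0.9 17.9] rows 0.4 pos [412.7 180.1  35.9] open 55.4 f [-0.4 -0.2 -0. ] gf 0.0 t 20.98 j6 2.5
```

```bash

python3 -m inch '[[-0.5,0.5,12,0,0,0,-0.3],[0,0,6,0,0,0,-0.3],[0,0,0,0,0,0,-0.3],[0,0,0,0,0,0,-0.3],[0,0,0,0,0,0,0.8]]' 30 |grep -E 'pos|force'
python3 -m inch '[[0,0,0,0,0,0,0.8],[0,0,0,0,0,0,0.8],[0,0,0,0,0,0,0.8],[0,0,0,0,0,0,0.8],[0,0,0,0,0,0,0.8]]'
python3 -m inch '[[0,0,-20,0,0,0,0.8],[0,0,-35,0,0,0,0.8],[0,0,-35,0,0,0,0.8],[0,0,-10,0,0,0,0.8],[0,0,0,0,0,0,0.8]]' |grep -E 'open|force'
python3 -m inch '[[0,0,0,0,0,-6.2,0.8],[0,0,0,0,0,-6.2,0.8],[0,0,0,0,0,-6.2,0.8],[0,0,0,0,0,-6.2,0.8],[0,0,0,0,0,-6.2,0.8]]' |tail -2
python3 go.py 603 -225.1 115 77.1
```

```text
position: [0.4114, 0.1807, 0.0179]
force: [-0.4, -0.4, -0.4]
grasp_force: 0.0
clock: 21.82
position: [0.4113, 0.1808, 0.0179]
tool_rot: [-2.914, 1.173, -0.001]
force: [-1.0, -1.1, 6.1]
opening: 0.0176
grasp_force: 30.4
force: [0.3, -0.3, -0.8]
opening: 0.0175
grasp_force: 29.7
opening: 0.0172
grasp_force: 29.7
yaw -102.6 wz 0.3 shift [278.9 352.2   0.4] rows 8.4 pos [409.8 180.5 115.7] open 17.2 f [ 0.6 -0.2 -0.5] gf 29.7 t 22.65 j6 1.96
```

```bash

python3 -m inch '[[21.5,27.1,0,0,0,0,0.8],[21.5,27.1,0,0,0,0,0.8],[21.5,27.1,0,0,0,0,0.8],[21.5,27.1,0,0,0,0,0.8],[21.5,27.1,0,0,0,0,0.8]]' >/dev/null
python3 -m inch '[[21.5,27.1,0,0,0,0,0.8],[21.5,27.1,0,0,0,0,0.8],[21.5,27.1,0,0,0,0,0.8],[21.5,27.1,0,0,0,0,0.8],[21.5,27.1,0,0,0,0,0.8]]' >/dev/null
python3 -m inch '[[21.5,27.1,0,0,0,0,0.8],[21.5,27.1,0,0,0,0,0.8],[21.5,27.1,0,0,0,0.2,0.8],[0,0,0,0,0,0,0.8],[0,0,0,0,0,0,0.8]]' >/dev/null
python3 -m inch '[[0,0,20,0,0,0,0.8],[0,0,25,0,0,0,0.8],[0,0,15,0,0,0,0.8],[0,0,0,0,0,0,0.8],[0,0,0,0,0,0,0.8]]' >/dev/null
python3 go.py 603 -225.1 22.3 77.1
```

```text
yaw -103.0 wz -0.1 shift [ 0.2  2.  33.3] rows 0.8 pos [ 603.4 -223.2   55.6] open 17.4 f [ 0.4  0.3 -0.7] gf 29.8 t 24.32 j6 1.27
```

```bash

python3 -m inch '[[0,1,14,0,0,0,0.8],[0,0,12,0,0,0,0.8],[0,0,4,0,0,0,0.8],[0,0,0,0,0,0,0.8],[0,0,0,0,0,0,0.8]]' >/dev/null
python3 -m inch '[[0,0,0,0,0,0,0.8],[0,0,0,0,0,0,0.8]]' | grep -E 'pos|force'

```

```text
position: [0.6052, -0.2262, 0.0281]
force: [-0.7, -0.1, -0.1]
grasp_force: 29.8
```

```bash

python3 -m inch '[[-1.5,0,3,0,0,0,0.8],[0,0,2.4,0,0,0,0.8],[0,0,0,0,0,0,0.8],[0,0,0,0,0,0,0.8]]' |grep -E 'pos|force'
python3 -m inch '[[0,0,0,0,0,0,0.18],[0,0,0,0,0,0,0.18],[0,0,0,0,0,0,0.18]]' |tail -3
python3 -m inch '[[0,0,-20,0,0,0,0.18],[0,0,-35,0,0,0,0.18],[0,0,-35,0,0,0,-1],[0,0,-10,0,0,0,-1],[0,0,0,0,0,0,-1]]' >/dev/null
python3 meas.py w8 603 -225 52 10; python3 go.py 448.5 47.3 140 77.1
```

```text
position: [0.6032, -0.2257, 0.0219]
force: [-0.2, 0.1, 0.0]
grasp_force: 29.9
force: [-0.1, 0.3, 0.6]
opening: 0.0348
grasp_force: 0.0
3620 rect [ 600.5 -208.7] [98.2 64.9] ang 0.7 circ [ 600.9 -221.2] 51.4 mean [ 596.  -214.2   21.4] ztop 31.6 bench 8.9
yaw -103.1 wz -0.2 shift [-212.8 -231.8  -17.4] rows 5.6 pos [ 604.2 -226.2  123.7] open 76.6 f [ 0.1 -0.3 -0.8] gf 0.0 t 25.95 j6 1.27
```

View pics/w8.png

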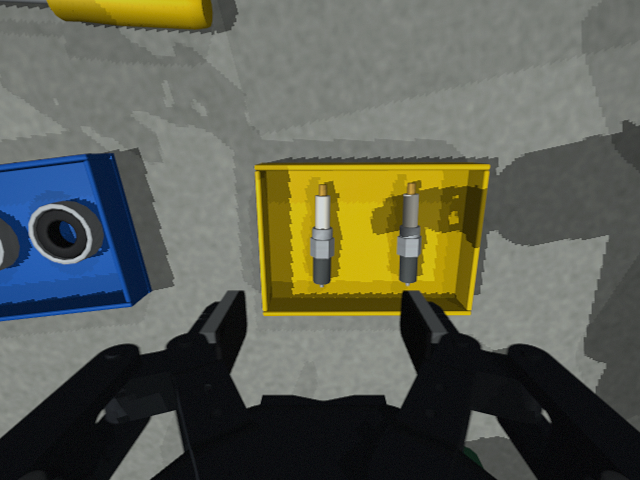

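Both plugs lie flat side by side in the yellow tray, at px (321,235) and (409,235). Now the fitting.

```bash

python3 -m inch '[[-21.3,-23.2,-2,0,0,0,-1],[-21.3,-23.2,-2,0,0,0,-1],[-21.3,-23.2,-2,0,0,0,-1],[-21.3,-23.2,-2,0,0,0,-1],[-21.3,-23.2,-2,0,0,0,-1]]' >/dev/null
python3 -m inch '[[-21.3,-23.2,-2,0,0,0,-1],[-21.3,-23.2,-2,0,0,0,-1],[-21.3,-23.2,-2,0,0,0,-1],[-21.3,-23.2,-2,0,0,0,-1],[-21.3,-23.2,-2,0,0,0,-1]]' >/dev/null
python3 -m inch '[[0,0,0,0,0,0,-1],[0,0,0,0,0,0,-1],[0,0,0,0,0,0,-1]]' >/dev/null
python3 meas.py w9 448.5 47.3 28 30; python3 go.py 448.5 47.3 30
python3 - <<'E'
from h import *
z=np.load('pics/w9.npz'); W=world('wrist',z['d'],dict(position=z['pos'],tool_rot=z['rot']))*1000
m=(np.hypot(W[...,0]-448.5,W[...,1]-47.3)<28)&(W[...,2]>4)&(W[...,2]<15)
hx=(np.hypot(W[...,0]-448.5,W[...,1]-47.3)<28)&(W[...,2]>14)&(W[...,2]<19)
for k in (m,hx): print(k.sum(),cv2.minAreaRect(W[k][:,:2].astype(np.float32)))
v,u=map(int,np.argwhere(hx).mean(0)); cv2.imwrite('pics/c9.png',cv2.resize(z['p'][v-40:v+40,u-40:u+40],(480,480),interpolation=2))
E
```

```text
349 rect [449.1  45.7] [15.2 14.3] ang 83.5 circ [448.7  45.7] 7.9 mean [449.8  45.4  39.1] ztop 42.0 bench 18.7
yaw -103.1 wz 0.0 shift [  0.3   0.6 111.2] rows 2.7 pos [448.4  47.9 141.2] open 85.5 f [ 0.4 -0.4  0.3] gf 0.0 t 27.08 j6 1.66
87 ((455.67864990234375, 44.623085021972656), (25.61296844482422, 10.915298461914062), 87.79954528808594)
360 ((449.6355285644531, 45.01049041748047), (24.006731033325195, 24.380889892578125), 67.37665557861328)
```

View pics/c9.png

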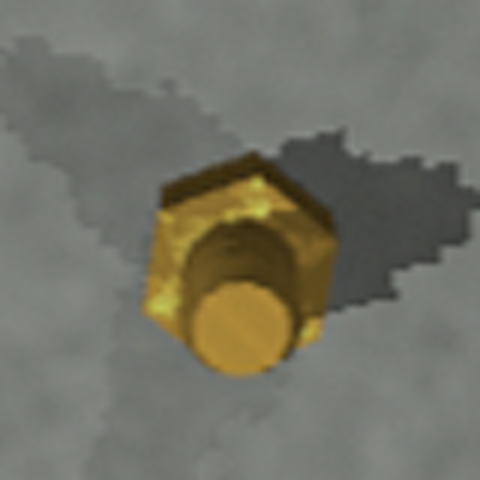

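The crop shows the hexagon upright with the round tail leaning only through perspective. I'll grip the tail, which works at any yaw.

```bash

python3 -m inch '[[1.4,2.3,20,0,0,0,-0.3],[0,0,30,0,0,0,-0.3],[0,0,25,0,0,0,-0.3],[0,0,12,0,0,0,-0.3],[0,0,0,0,0,0,-0.3]]' >/dev/null
python3 -m inch '[[0,0,0,0,0,0,-0.3],[0,0,0,0,0,0,-0.3]]' >/dev/null
python3 go.py 449.2 45.4 34
python3 -m inch '[[0,0,12,0,0,0,-0.3],[0,0,6,0,0,0,-0.3],[0,0,0,0,0,0,-0.3],[0,0,0,0,0,0,-0.3]]' >/dev/null
python3 go.py 449.2 45.4 34
```

```text
yaw -103.1 wz 0.0 shift [-0.9 -0.  21.4] rows 0.5 pos [450.1  45.2  55.4] open 55.7 f [0.  0.2 0.4] gf 0.0 t 27.67 j6 1.65
yaw -103.1 wz 0.0 shift [0.  0.5 3.3] rows 0.1 pos [449.3  45.8  37.3] open 55.7 f [ 0.4 -0.3  0.9] gf 0.0 t 28.0 j6 1.65
```

```bash

python3 -m inch '[[0,0,2,0,0,0,-0.3],[0,0,0,0,0,0,0.9],[0,0,0,0,0,0,0.9],[0,0,0,0,0,0,0.9],[0,0,0,0,0,0,0.9]]' 40 >/dev/null
python3 -m inch '[[0,0,0,0,0,0,0.9],[0,0,0,0,0,0,0.9],[0,0,0,0,0,0,0.9]]'
python3 -m inch '[[0,0,-20,0,0,0,0.9],[0,0,-35,0,0,0,0.9],[0,0,-35,0,0,0,0.9],[0,0,-5,0,0,0,0.9],[0,0,0,0,0,0,0.9]]'
python3 go.py 615 216.6 120 101.3
```

```text
clock: 28.67
position: [0.4493, 0.046, 0.0353]
tool_rot: [-3.121, 0.358, -0.001]
force: [-1.0, 1.0, 5.3]
opening: 0.0133
grasp_force: 39.1
clock: 29.08
position: [0.4509, 0.0457, 0.1321]
tool_rot: [3.121, -0.357, 0.009]
force: [-0.2, -0.1, -0.7]
opening: 0.0136
grasp_force: 39.3
yaw -103.1 wz -24.4 shift [ 194.4 -135.4   12.9] rows 4.7 pos [450.9  45.7 132.1] open 13.6 f [-0.2 -0.1 -0.7] gf 39.3 t 29.08 j6 1.65
```

```bash

python3 -m inch '[[17.3,-29.1,0,0,0,0,0.9],[17.3,-29.1,0,0,0,0,0.9],[17.3,-29.1,0,0,0,0,0.9],[17.3,-29.1,0,0,0,0,0.9],[17.3,-29.1,0,0,0,0,0.9]]' >/dev/null
python3 -m inch '[[17.3,-29.1,0,0,0,0,0.9],[17.3,-29.1,0,0,0,0,0.9],[0,0,0,0,0,0,0.9],[0,0,0,0,0,0,0.9],[0,0,0,0,0,0,0.9]]' >/dev/null
python3 -m inch '[[0,0,20,0,0,0,0.9],[0,0,25,0,0,0,0.9],[0,0,20,0,0,0,0.9],[0,0,0,0,0,0,0.9],[0,0,0,0,0,0,0.9]]' >/dev/null
python3 -m inch '[[0,0,0,0,0,0,0.9],[0,0,0,0,0,0,0.9]]' >/dev/null
python3 go.py 615 216.6 39.3
```

```text
yaw -103.1 wz 0.0 shift [ 0.9 -0.  27.4] rows 0.7 pos [614.1 216.8  66.7] open 13.4 f [-0.  -1.1  0. ] gf 39.5 t 30.5 j6 1.97
```

```bash

python3 -m inch '[[0,0,12,0,0,0,0.9],[0,0,10,0,0,0,0.9],[0,0,3,0,0,0,0.9],[0,0,0,0,0,0,0.9],[0,0,0,0,0,0,0.9]]' >/dev/null
python3 -m inch '[[0,0,0,0,0,0,0.9],[0,0,0,0,0,0,0.9]]' | grep -E 'pos|force'
```

```text
position: [0.6129, 0.217, 0.0395]
force: [-0.0, -0.0, -0.7]
grasp_force: 39.5
```

```bash

python3 -m inch '[[0,0,0.5,0,0,0,0.9],[0,0,0,0,0,0,0.9],[0,0,0,0,0,0,0.2],[0,0,0,0,0,0,0.2],[0,0,0,0,0,0,0.2]]' |tail -3
python3 -m inch '[[0,0,-20,0,0,0,0.2],[0,0,-35,0,0,0,0.2],[0,0,-35,0,0,0,0.2],[0,0,-30,0,0,0,0],[0,0,-30,0,0,0,0]]' >/dev/null
python3 -m inch '[[-20,0,-10,0,0,0,0],[-30,0,0,0,0,0,0],[-30,0,0,0,0,0,0],[-30,0,0,0,0,0,0],[-30,0,0,0,0,0,0]]' >/dev/null
python3 -m inch '[[0,0,0,0,0,0,0],[0,0,0,0,0,0,0]]'
python3 -c "
from h import *
shot('top','top1')"
```

```text
force: [-0.2, 0.2, -0.0]
opening: 0.034
grasp_force: 0.0
clock: 32.5
position: [0.4755, 0.2492, 0.1999]
tool_rot: [-3.121, 0.355, -0.001]
force: [0.5, -0.3, 0.8]
opening: 0.0432
grasp_force: 0.0
```

View pics/top1.png

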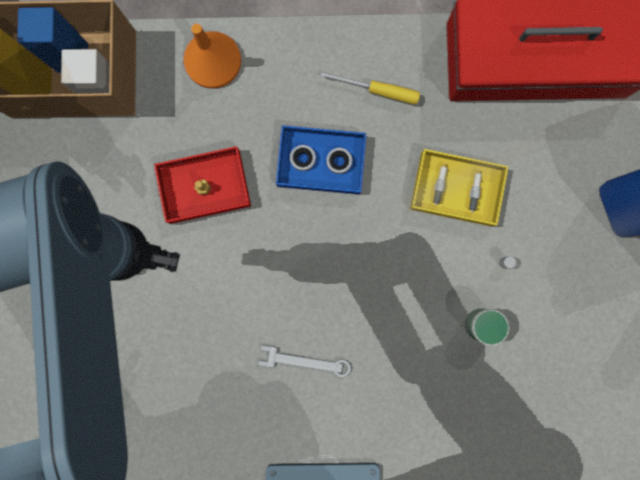

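The top view shows the bearings in blue at (302,157) and (340,160), the plugs in yellow at (440,185) and (475,191), and the fitting upright in red at (203,187). The tin is still at (490,327), and the arm is clear of everything.

```bash
python3 -c "
from bench import env; print(env.finish_job())"
```

```text
the job is handed in; nothing more can be done
None
```

I handed the job in at about 32.5 s on the clock: both bearings lie flat in the blue tray, both plugs lie flat in the yellow tray, the fitting stands upright in the red tray, and the green tin was left where it was.

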